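# Pin the prism carriage with the slotted lock

## Robot

A 7-joint arm with a two-finger parallel gripper is mounted at the origin on the work surface. World frame = base frame: x ahead of the robot, y to its left, z up, the work surface at z = 0. Lengths are in m, angles in rad, forces in N, time in s.
With the tool pointing down it reaches from about 0.4 to 0.85 m from the base axis. Payload 4.5 kg.
Tool frame: the origin (TCP) lies midway between the tips of the shut fingers; the grasp point (between the pads) lies 19 mm behind it; z points along the fingers, y is the line along which they close (so a half turn about z gives the same grasp; the last joint's range is limited). The gripper opens to 88 mm and grips with 3 to 60 N. Pads are 18 mm wide; open, the fingers measure 123 mm over their backs; the gripper's body (75 mm by 187 mm) begins 45 mm behind the grasp point.
Start: joints at [1.263, 0.689, -0.195, 1.565, 0.157, 0.902, -0.215], TCP at [0.21, -0.589, 0.239] pointing down, gripper open.
Joint ranges: [-3.01, 3.01], [-0.46, 2.08], [-1.47, 1.51], [0.13, 2.56], [-1, 4.14], [0.04, 2.09], [-2.66, 2.66]. Speed limits (rad/s): [2.57, 2.57, 3.14, 3.14, 3.14, 3.14, 3.14].

## Interface

Orientations are given as a unit quaternion [x, y, z, w].
In Python, from plant import r, eyes, finish_job gives the robot as it stands. The module is installed in compiled form; this text tells all that it offers.
- The arm moves only by the tool move_arm, never from a script. Its argument "motion" is a list of rows, each a list of 7 numbers: the shift along the tool's x, y, z in mm, then the turn, a rotation vector about the tool's x, y, z in degrees, then the closure, from 0 (fully open) to 1 (shut). A call has 1 to 5 rows; each row is the pose to reach, as a shift and turn from the pose commanded when the call began, along the tool's axes at that moment; what a row does not reach only later rows make up. A row lasts 1/8 s, in which the tool goes at most 62.5 mm and 10.7 degrees, less where a joint would pass 70% of its speed; a pose out of reach is approached as far as the arm can. A call with a gripper value outside its range is refused whole. The fingers move at their own pace and stop on an object; "newtons" is the grip in N (left out, the last holds). Time passes only in rows, so rows that repeat a pose let the fingers close. It gives the time, the measured TCP pose, the force, the opening and the grip force at its end, in the units of the state.
- r.get_state(): the state, without advancing time (a new reading comes with each control period).
- eyes.snapshot(name): name is "scene" or "top"; returns a dict with "frame" (384x512x3 uint8, red, green, blue), "z_map" (384x512 float32, m along the optical axis (not along the pixel's ray), 0 where there is no reading), "intrinsics" (3x3 intrinsics, pixels), "world_to_cam" (4x4, takes a point from world to camera coordinates). Camera axes: x right, y down, z forward; pixel columns grow to the right and rows downward; lengths in m; the calibration is good to about 2 mm. A picture is of the moment at which its call begins.
- finish_job(): hands the job in; it is judged then, once.
The state is a dict: "clock": time; "q": joint angles; "qd": joint speeds; "joint_torque": joint torques, N m; "tool_pos": TCP position; "eef_rot": TCP orientation; "contact_force": force on the tool from outside, world axes, zero at the start; "moment": the same for the moment, N m; "opening": opening from 0.0 (shut) to 1.0 (fully open); "finger_force": force on a finger pad.
Only numpy, scipy, OpenCV 4.12 (cv2) and the standard library are available. Lean on these libraries where they do the work, as an engineer would, in place of code of your own. Each camera call takes 0.05 s, during which the arm holds its last target. There are 200 camera calls.

## Task

Lock the prism carriage on the lens bench: with the closed fingertips push the pin of the slotted brass disc round until its slot lines up with the steel bar, then push the bar by its lug through the slot until it stops fully home in the carriage's pocket, and move the hand clear. Only push: lift nothing, and leave the carriage and everything else on the bench where it stands.

Things in the scene. Friction and masses are not known exactly. Their poses are not given: they have to be found in the camera images.
- fixture: Fixed grey-painted steel base of the lock. Origin on the disc's vertical axis at table level. The bar lies along its y axis, at +y, and is pushed towards -y. Its channel: y 43 to 231 mm, floor at z 18 mm, 1.5 mm clearance each side; a low strap crosses the bar at y 48 to 58 mm. A brass slide rail runs along x at y -118 mm. Nothing of the fixture is higher than 38 mm
- disc (a joint): Turn of the slotted brass disc, rad, anticlockwise from above. The slot lines up with the bar at 0 and equally at 3.14; starts at 0.5 to 2.64, turns both ways (-0.6 to 3.74), about 0.06 N m friction, stays where left. 72 mm diameter, top at z 34 mm; slot right across, 20 mm wide, open above, floor at z 16 mm. At value v the pin is at angle v from the fixture's +x axis, square to the slot
- disc_pin (a point): Top centre of the upright steel pin on the disc, by which it is turned: 12 mm diameter, 26 mm from the disc's axis, z 34 to 62 mm
- bar: Loose square steel bar (0.2 to 0.4 kg, 14 x 14 mm, 155 mm long, rounded nose) lying in the channel. Origin at the nose tip on its underside; its +y axis points back along the bar to the tail. At the start the nose is 40 to 56 mm from the disc's axis, just outside the disc; it slides lightly (1 to 3 N)
- bar_lug (a point): Middle of the top edge of the upright push lug at the bar's tail, 149 mm behind the nose tip: the lug is 26 mm wide across the bar, 12 mm thick along it, and stands from z 32 to z 62 mm
- bar_nose (a point): Tip of the bar's rounded nose, at mid height of the bar. Fully home it touches the pocket's back wall, 78 mm beyond the disc's axis (fixture y -78 mm), and the lug then stands 71 mm before the axis (fixture y +71 mm)
- carriage (a joint): Carriage with glass prism, position along the rail (fixture x), m; 0 at the start, 8 N friction. Its pocket for the bar projects towards the disc: 20 mm wide, fixture y -52 mm to the back wall at -78 mm, cheeks 34 mm high. The carriage block, 80 mm along the rail, begins at y -84 mm and is 52 mm high; the prism's ridge is at z 90 mm
- wick_holder: Bystander: nickel lamp wick holder, 48 mm diameter, 74 mm high, origin under its centre
- pot: Bystander: orange clay polishing pot, 72 mm diameter, 56 mm high, origin under its centre
- square: Bystander: steel square lying flat, legs 120 mm (its y, 10 mm thick) and 80 mm (its x, 4 mm thick), origin at the outer corner
- float: Bystander: green glass float, 68 mm diameter, seated in a cork ring, 74 mm high, origin under its centre
- jar: Bystander: small jar with black cap, 48 mm diameter, 55 mm high, origin under its centre
- brush: Bystander: wooden-handled dusting brush, 170 mm long, lying flat, origin under its middle
- screwdriver: Bystander: screwdriver with dark wooden handle, 190 mm long, lying flat, origin under its middle
There are look-alikes about, which are no part of the job. What is shaped like the bar but black or blue is not meant.

How it is judged:
By the outcome, as a careful person would: the job done as asked, in the order asked, and still so for the second after the job is handed in, with the robot touching nothing.
It also fails if it takes over 45 s, if anything falls off the work surface, if the arm or the gripper's body presses on something with over 40 N, if the wrist force passes 120 N, or if a joint passes its speed limit or range.

## Working session

There is one attempt and no reset: what is moved stays moved. The work goes in short steps, Python scripts to look and compute and a tool call to move; the robot and the scene stay as the last step left them, time stands still between calls to the robot, and variables do not carry over. Pictures are saved under pics/ and viewed, at most 10 in all, crops included, and the job is handed in when it is done.

Besides the shell and the picture viewer there is one more tool, called after "Call:" as a command line: name --pt "numbers of a row" for each row, then --argument value for the rest. move_arm: Moves the arm, as the interface text tells. Its arguments: {"type":"object","properties":{"motion":{"type":"array","items":{"type":"array","items":{"type":"number"}}},"newtons":{"type":"number"}},"required":["motion"]}

```bash
mkdir -p pics
cat > h.py <<'E'
import numpy as np, cv2
from plant import r, eyes, finish_job
def snap(n):
    s=eyes.snapshot(n); return s
def cloud(s):
    K=s["intrinsics"];T=np.linalg.inv(s["world_to_cam"]);z=s["z_map"]
    v,u=np.mgrid[:z.shape[0],:z.shape[1]]
    p=np.stack([(u-K[0,2])/K[0,0]*z,(v-K[1,2])/K[1,1]*z,z],-1)
    w=p@T[:3,:3].T+T[:3,3]; w[z<=0]=np.nan
    return w
def ray(s,u,v,h):
    K=s["intrinsics"];T=np.linalg.inv(s["world_to_cam"])
    d=T[:3,:3]@np.linalg.solve(K,[u,v,1.]);o=T[:3,3]
    return o+d*(h-o[2])/d[2]
def save(s,n,crop=None,k=1):
    f=s["frame"][:,:,::-1]
    if crop: a,b,c,d=crop; f=f[b:d,a:c]
    cv2.imwrite("pics/"+n,cv2.resize(f,None,fx=k,fy=k,interpolation=cv2.INTER_CUBIC))
E
python3 - <<'E'
from h import *
for n in("top","scene"):
    s=snap(n); save(s,n+"0.png",k=1.5)
    print(n,s["intrinsics"].tolist(),np.linalg.inv(s["world_to_cam"]).round(3).tolist())
st=r.get_state();print(st["clock"],st["tool_pos"],st["eef_rot"],st["contact_force"])
E
```

```text
top [[418.1632015066507, 0.0, 253.24468537137852], [0.0, 418.1632015066507, 196.11223919287065], [0.0, 0.0, 1.0]] [[-0.041, -0.976, 0.214, 0.221], [-0.999, 0.04, -0.01, -0.024], [0.001, -0.214, -0.977, 1.412], [0.0, 0.0, 0.0, 1.0]]
scene [[362.9495057082725, 0.0, 256.5725248393758], [0.0, 362.9495057082725, 191.98773958012274], [0.0, 0.0, 1.0]] [[-0.746, 0.531, -0.403, 0.895], [0.666, 0.598, -0.445, 0.39], [0.005, -0.6, -0.8, 0.81], [0.0, 0.0, 0.0, 1.0]]
0.1 [ 0.20928113 -0.58833598  0.23801393] [ 9.85426154e-01  1.70101867e-01 -1.92239339e-04 -7.82284224e-04] [0.04354853 0.8477103  1.31842246]
```

View pics/top0.png

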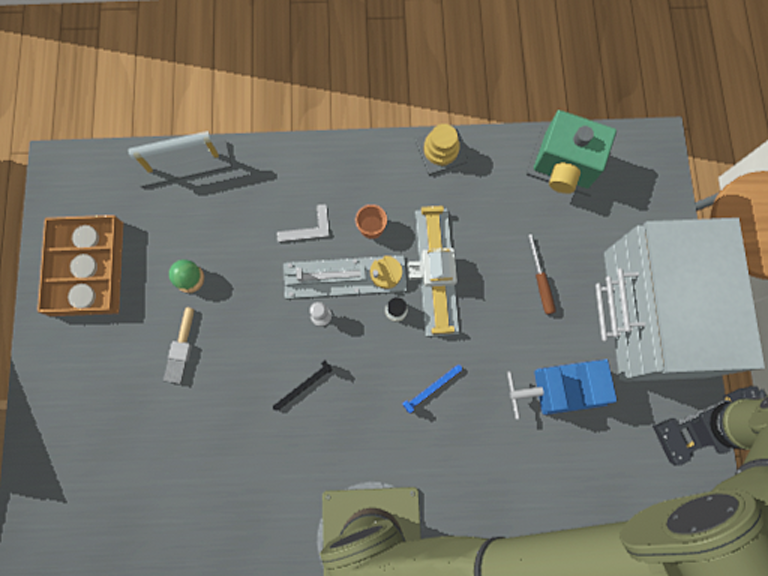

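View pics/scene0.png

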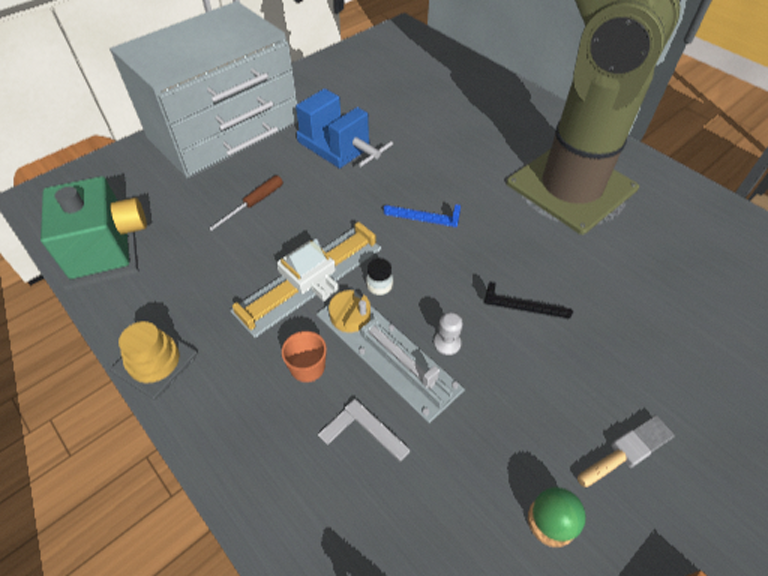

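The top view shows the disc at about (386,271), the bar running left to its lug near (300,275), and the carriage at (437,265). In the scene view the disc is at (350,310) and the lug at (425,372). I'll crop both.

Run:
```python
from h import *
s=snap("top"); a=s["frame"][130:230,180:310,::-1]; a=cv2.resize(a,None,fx=6,fy=6,interpolation=cv2.INTER_CUBIC)
cv2.imwrite("pics/t1.png",a)
w=cloud(s)
s2=snap("scene"); save(s2,"s1.png",(150,145,315,285),4.8)
w2=cloud(s2)
for n,W,F in(("top",w,s["frame"]),("scene",w2,s2["frame"])):
    hsv=cv2.cvtColor(F,cv2.COLOR_RGB2HSV)
    br=(hsv[...,0]>14)&(hsv[...,0]<28)&(hsv[...,1]>110)&(W[...,2]>.025)&(W[...,2]<.045)
    m=br&(abs(W[...,0]-.45)<.12)&(abs(W[...,1]+.03)<.15)
    k,l,st,c=cv2.connectedComponentsWithStats(m.astype(np.uint8))
    for i in range(1,k):
        if st[i,4]>15: print(n,st[i],c[i].round(1),np.nanmean(W[l==i],0).round(4))
    t=(W[...,2]>.05)&(W[...,2]<.075)&(abs(W[...,0]-.45)<.15)&(abs(W[...,1]-.03)<.2)
    k,l,st,c=cv2.connectedComponentsWithStats(t.astype(np.uint8))
    for i in range(1,k):
        if st[i,4]>3: print(n,"tall",st[i],c[i].round(1),np.nanmean(W[l==i],0).round(4),np.nanmax(W[l==i][:,2]).round(4))
```

```text
top [247 183  12   9  63] [253. 187.] [ 0.5538 -0.0392  0.0335]
top [262 182   6   7  28] [264.4 184.2] [ 0.562  -0.0782  0.0328]
top [288 218   9   4  30] [292.3 219.8] [ 0.436  -0.1653  0.034 ]
top tall [282 170  11  20 135] [287.3 179.7] [ 0.5681 -0.1543  0.0585] 0.0749
top tall [198 179   4   8  31] [199.5 182.6] [0.5697 0.1388 0.06  ] 0.0655
top tall [249 180   3   5  11] [249.9 182. ] [ 0.5648 -0.0292  0.0605] 0.0659
top tall [258 198  13  13 125] [264.2 204.4] [ 0.4881 -0.0734  0.0546] 0.0615
top tall [207 202  12  12  88] [212.5 207.6] [0.4813 0.0963 0.0694] 0.075
scene [241 151   9  10  48] [245.  155.4] [ 0.4405 -0.1635  0.0326]
scene [227 193   9   8  36] [231.4 195.6] [ 0.5621 -0.077   0.0341]
scene [241 197   6  16  41] [244.2 203.7] [ 0.5539 -0.0348  0.0341]
scene tall [199 165  24  22 269] [209.9 174.8] [ 0.5721 -0.1533  0.0597] 0.0747
scene tall [245 172  16  13 173] [252.5 177.9] [ 0.4919 -0.0722  0.0556] 0.0595
scene tall [239 200   5   7  28] [241.1 202.7] [ 0.5689 -0.0283  0.0595] 0.0654
scene tall [292 208  16  17 178] [299.8 216.4] [0.4922 0.1022 0.0677] 0.075
scene tall [282 243  11  12  74] [286.9 248.8] [0.5743 0.1417 0.0604] 0.0673
```

View pics/t1.png

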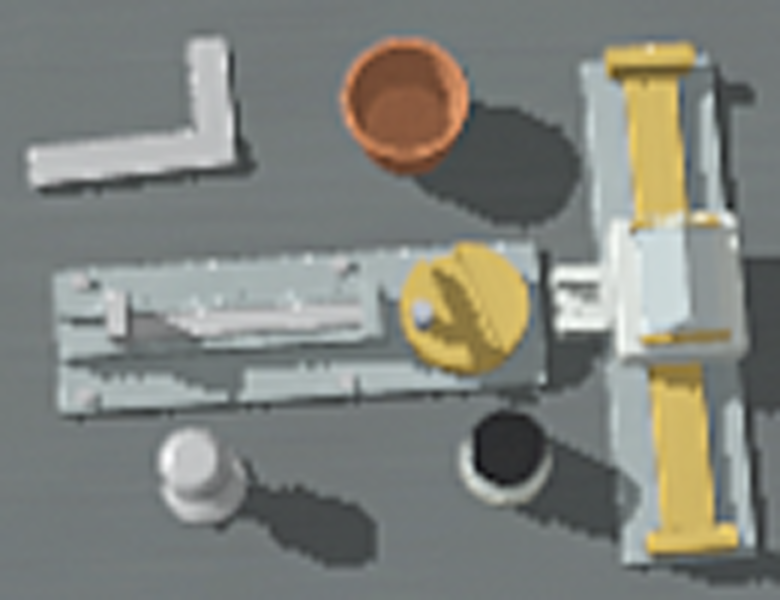

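View pics/s1.png

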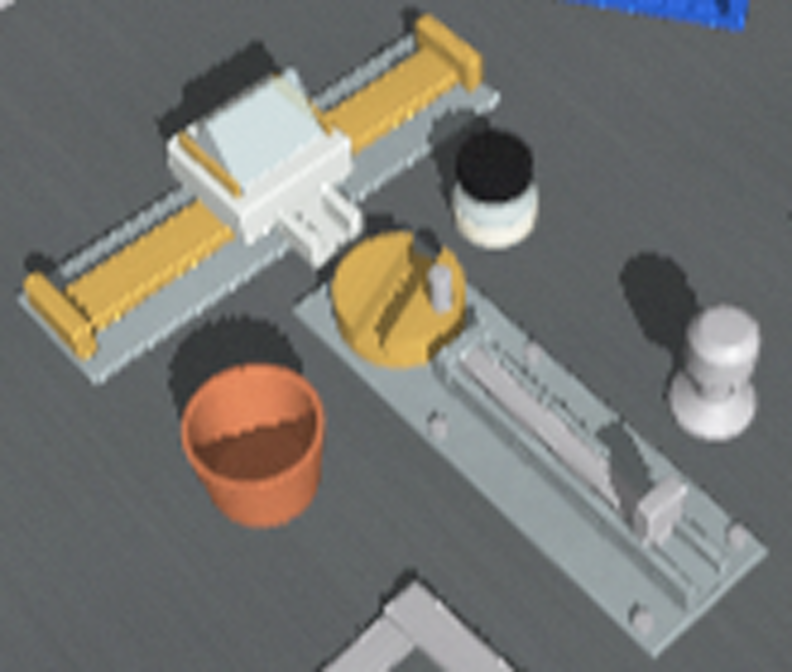

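```bash
cat > m.py <<'E'
from h import *
def meas(n):
    s=snap(n);W=cloud(s);F=s["frame"];hsv=cv2.cvtColor(F,cv2.COLOR_RGB2HSV)
    near=(np.hypot(W[...,0]-.56,W[...,1]+.045)<.06)
    br=near&(hsv[...,0]>12)&(hsv[...,0]<30)&(hsv[...,1]>90)&(W[...,2]>.012)
    v,u=np.nonzero(br)
    P=np.array([ray(s,a,b,.034) for a,b in zip(u,v)])[:,:2]
    top=np.abs(W[br][:,2]-.034)<.004
    c,R=cv2.minEnclosingCircle(P[top].astype(np.float32))
    print(n,"disc",np.round(c,4),round(R,4),top.sum())
    out={}
    for nm,(x,y) in dict(pin=c,lug=(.57,.14)).items():
        t=(W[...,2]>.052)&(W[...,2]<.07)&(np.hypot(W[...,0]-x,W[...,1]-y)<.05)&(W[...,1]>-.07)&(abs(W[...,0]-.57)<.04)
        out[nm]=W[t].mean(0); v,u=np.nonzero(t); print(nm,t.sum(),out[nm].round(4),ray(s,u.mean(),v.mean(),.06).round(4),np.ptp(W[t],axis=0).round(3))
    b=(abs(W[...,2]-.032)<.003)&(abs(W[...,0]-.568)<.015)&(W[...,1]>.02)&(W[...,1]<.12)&(hsv[...,1]<60)
    return s,W,hsv,c,out
if __name__=="__main__":
  for n in("top","scene"):
    s,W,hsv,c,o=meas(n)
    # rail direction from brass rail points
    ra=(hsv[...,0]>12)&(hsv[...,0]<30)&(hsv[...,1]>90)&(abs(W[...,1]+.16)<.03)&(abs(W[...,0]-.56)<.16)
    q=W[ra][:,:2].astype(np.float32); l=cv2.fitLine(q,cv2.DIST_HUBER,0,.01,.01).ravel(); print("rail",l.round(4),ra.sum(), np.degrees(np.arctan2(l[1],l[0])))
    # grey base of channel: min-area rect of points z 3..40mm
    g=(W[...,2]>.004)&(W[...,2]<.04)&(W[...,1]>-.1)&(W[...,1]<.2)&(abs(W[...,0]-.565)<.052)
    k,L,st,_=cv2.connectedComponentsWithStats(g.astype(np.uint8)); i=1+st[1:,4].argmax()
    rc=cv2.minAreaRect(W[L==i][:,:2].astype(np.float32)); print("base",np.round(rc[0],4),np.round(rc[1],4),rc[2])
E
python3 m.py
```

```text
top disc [ 0.5749 -0.054 ] 0.0359 177
pin 10 [ 0.5648 -0.0295  0.0632] [ 0.5656 -0.0295  0.06  ] [0.01  0.007 0.008]
lug 31 [0.5696 0.1388 0.0603] [0.5697 0.1388 0.06  ] [0.025 0.01  0.014]
rail [ 0.9998  0.0221  0.5719 -0.1709] 537 1.2690542
base [0.5702 0.0414] [0.0911 0.2814] 0.2250453233718872
scene disc [ 0.5764 -0.0529] 0.0375 304
pin 24 [ 0.5689 -0.0286  0.061 ] [ 0.5684 -0.0291  0.06  ] [0.01  0.01  0.012]
lug 69 [0.5746 0.1416 0.061 ] [0.5742 0.1413 0.06  ] [0.025 0.013 0.013]
rail [ 0.9998  0.018   0.5798 -0.167 ] 820 1.0308335
base [0.5717 0.0409] [0.2815 0.0906] 89.95527648925781
```

```bash
cat > g.py <<'E'
from h import *
from scipy.spatial.transform import Rotation as Ro
C=np.array([.5757,-.0535]); TH=1.1
def rel(p,yaw=None):
    """shift mm and turn deg in tool axes to world p with tool x at yaw (deg), pointing down"""
    st=r.get_state();A=Ro.from_quat(st["eef_rot"]);d=A.inv().apply(np.array(p)-st["tool_pos"])*1000
    t=np.zeros(3)
    if yaw is not None:
        c,s=np.cos(np.radians(yaw)),np.sin(np.radians(yaw))
        B=Ro.from_matrix(np.array([[c,s,0],[s,-c,0],[0,0,-1]]).T); t=np.degrees((A.inv()*B).as_rotvec())
    return d.round(1).tolist()+t.round(1).tolist()
def push(v,gap,z):
    a=np.radians(v+TH); p=C+.026*np.array([np.cos(a),np.sin(a)])+(.015+gap)*np.array([np.sin(a),-np.cos(a)])
    return [*p,z],v+TH-90
E
python3 - <<'E'
from g import *
s=snap("scene");s2=snap("top")
for s in(s,s2):
    W=cloud(s).reshape(-1,3)
    m=(W[:,2]>.12)&(W[:,0]>.15)&(W[:,0]<.9)&(W[:,1]<.2)&(W[:,1]>-.9)
    for y in np.arange(-.9,.2,.1):
        k=m&(abs(W[:,1]-y-.05)<.05)
        if k.sum()>5: print(round(y,2),W[k].min(0).round(2),W[k].max(0).round(2))
p,yw=push(108,.012,.25);print(p,yw,rel(p,yw))
p[2]=.40;print(rel(p,yw))
E
```

```text
-0.8 [ 0.31 -0.76  0.12] [ 0.61 -0.7   0.23]
-0.7 [ 0.23 -0.7   0.12] [ 0.61 -0.6   0.24]
-0.6 [ 0.18 -0.6   0.12] [ 0.89 -0.5   0.27]
-0.5 [ 0.78 -0.5   0.12] [ 0.9  -0.42  0.15]
-0.8 [ 0.31 -0.76  0.12] [ 0.61 -0.7   0.23]
-0.7 [ 0.24 -0.7   0.12] [ 0.61 -0.6   0.35]
-0.6 [ 0.15 -0.6   0.12] [ 0.89 -0.5   0.62]
-0.5 [ 0.15 -0.5   0.12] [ 0.9  -0.4   0.75]
-0.4 [ 0.15 -0.4   0.7 ] [ 0.15 -0.36  0.79]
[np.float64(0.5927059552547966), np.float64(-0.020096445011468397), 0.25] 19.099999999999994 [551.7, -407.3, -11.3, -0.0, 0.0, 0.5]
[551.7, -407.3, -161.3, -0.0, 0.0, 0.5]
```

Call:
move_arm --pt "0 0 -60 0 0 0 1" --pt "0 0 -120 0 0 0 1" --pt "0 0 -160 0 0 0 1" --pt "50 -35 -160 0 0 0 1" --pt "100 -72 -160 0 0 0 1" --newtons 20

```text
clock: 1.02
tool_pos: [0.2803, -0.4867, 0.3992]
eef_rot: [0.986, 0.169, 0.001, 0.001]
contact_force: [1.4, 0.2, -0.7]
opening: 0.461
finger_force: 0.0
```

Call:
move_arm --pt "50 -37 0 0 0 0 1" --pt "100 -74 0 0 0 0 1" --pt "150 -111 0 0 0 0 1" --pt "200 -148 0 0 0 0 1" --pt "250 -185 0 0 0 0 1"

```text
clock: 1.65
tool_pos: [0.4539, -0.2277, 0.399]
eef_rot: [0.985, 0.17, 0.0, 0.0]
contact_force: [0.6, -0.6, 0.2]
opening: 0.009
finger_force: 0.0
```

Run:
```python
from g import *
st=r.get_state();print(st["clock"],st["tool_pos"],st["opening"],st["contact_force"])
p,yw=push(108,.012,.25);print(rel(p,yw))
```

```text
1.65 [ 0.45391711 -0.22771582  0.39898176] 0.009058957072602168 [ 0.60378393 -0.62890333  0.17641913]
[200.3, -149.2, 148.9, 0.0, -0.0, 0.5]
```

Call:
move_arm --pt "50 -37 10 0 0 0 1" --pt "100 -74 40 0 0 0 1" --pt "150 -111 90 0 0 0 1" --pt "200 -149 140 0 0 0 1" --pt "200 -149 180 0 0 0 1"

```text
clock: 2.28
tool_pos: [0.5913, -0.0229, 0.2286]
eef_rot: [0.985, 0.171, 0.003, -0.0]
contact_force: [-0.1, -0.0, 0.3]
opening: 0.006
finger_force: 0.0
```

Call:
move_arm --pt "0 0 60 0 0 0 1" --pt "0 0 100 0 0 0 1" --pt "0 0 120 0 0 0 1" --pt "0 0 120 0 0 0 1"

```text
clock: 2.78
tool_pos: [0.5877, -0.0262, 0.1073]
eef_rot: [0.985, 0.17, -0.002, -0.0]
contact_force: [0.1, -0.3, 0.1]
opening: 0.005
finger_force: 0.0
```

Run:
```python
from g import *
st=r.get_state();print(st["clock"],st["tool_pos"],st["opening"],st["contact_force"])
s=snap("scene"); save(s,"s2.png",(170,100,330,220),5)
s=snap("top")
p,yw=push(108,.012,.047);print(rel(p,yw))
```

```text
2.775 [ 0.58773102 -0.02616168  0.10734665] 0.004904869067701734 [ 0.09681892 -0.25180759  0.08655842]
[5.0, -4.6, 62.5, 0.0, -0.1, 0.5]
```

View pics/s2.png

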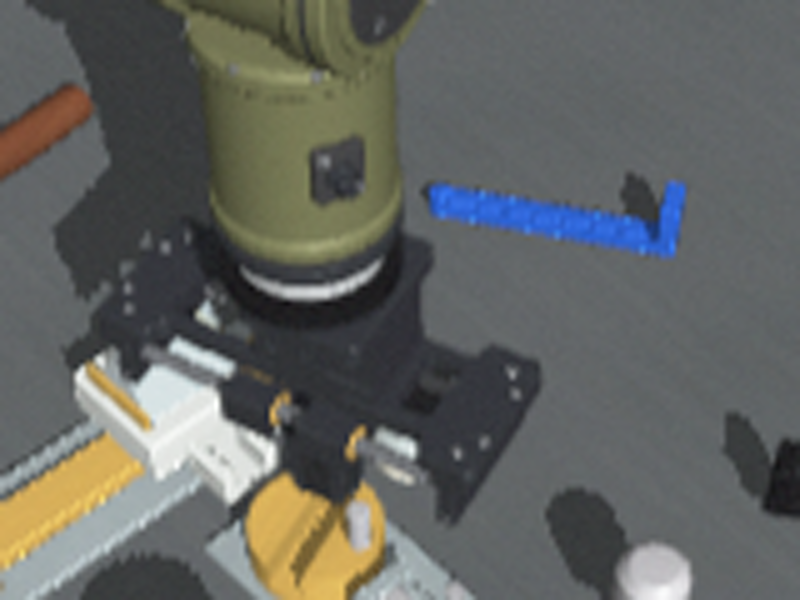

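Call:
move_arm --pt "6 -5 0 0 0 0 1" --pt "6 -5 30 0 0 0 1" --pt "6 -5 55 0 0 0 1" --pt "6 -5 62 0 0 0 1" --pt "6 -5 62 0 0 0 1"

```text
clock: 3.5
tool_pos: [0.5934, -0.0191, 0.0474]
eef_rot: [0.985, 0.17, 0.0, 0.0]
contact_force: [0.1, -0.9, -0.5]
opening: 0.004
finger_force: 0.0
```

Run:
```python
from g import *
st=r.get_state();print(st["clock"],st["tool_pos"],st["contact_force"])
for v,g in((108,0),(120,0),(132,0),(144,0),(156,0),(166,0),(172,0),(176,0),(180,0)):
    p,yw=push(v,g,.0455);print(v,rel(p,yw))
```

```text
3.5 [ 0.59339123 -0.01912397  0.0473849 ] [ 0.12556197 -0.91255022 -0.51902039]
108 [-13.0, 0.6, 1.9, 0.0, -0.1, 0.5]
120 [-18.7, -2.0, 1.9, 0.0, -0.1, -11.5]
132 [-24.8, -3.4, 1.9, 0.0, -0.1, -23.5]
144 [-31.1, -3.4, 1.9, 0.0, -0.0, -35.5]
156 [-37.2, -2.2, 1.8, 0.0, -0.0, -47.5]
166 [-42.1, -0.2, 1.8, 0.0, -0.0, -57.5]
172 [-44.8, 1.4, 1.8, 0.0, -0.0, -63.5]
176 [-46.5, 2.6, 1.8, 0.0, -0.0, -67.5]
180 [-48.1, 4.0, 1.8, 0.0, -0.0, -71.5]
```

Call:
move_arm --pt "-8 0 2 0 0 0 1" --pt "-13 0 2 0 0 0 1" --pt "-16 -1 2 0 0 -5 1" --pt "-20 -2.5 2 0 0 -14 1" --pt "-25 -3.4 2 0 0 -23.5 1"

```text
clock: 4.12
tool_pos: [0.5702, -0.0238, 0.0457]
eef_rot: [0.929, 0.37, 0.003, 0.0]
contact_force: [3.6, 0.9, -2.6]
opening: 0.003
finger_force: 1.6
```

Run:
```python
from g import *
st=r.get_state();print(st["clock"],st["tool_pos"],st["contact_force"])
for v,g in((132,0),(139,0),(147,0),(155,0),(163,0),(170,0),(175,0),(180,0)):
    p,yw=push(v,g,.0455);print(v,rel(p,yw))
s=snap("scene"); save(s,"s3.png",(190,130,310,220),5)
```

```text
4.125 [ 0.57023551 -0.02382593  0.04566537] [ 3.62758858  0.91186706 -2.57800092]
132 [-1.3, -0.6, 0.2, 0.1, -0.3, 0.3]
139 [-4.6, -2.3, 0.1, 0.2, -0.3, -6.7]
147 [-8.5, -3.6, 0.1, 0.2, -0.3, -14.7]
155 [-12.6, -4.5, 0.1, 0.2, -0.2, -22.7]
163 [-16.8, -4.7, 0.1, 0.2, -0.2, -30.7]
170 [-20.4, -4.4, 0.1, 0.2, -0.2, -37.7]
175 [-23.0, -4.0, 0.0, 0.2, -0.2, -42.7]
180 [-25.6, -3.3, 0.0, 0.2, -0.2, -47.7]
```

View pics/s3.png

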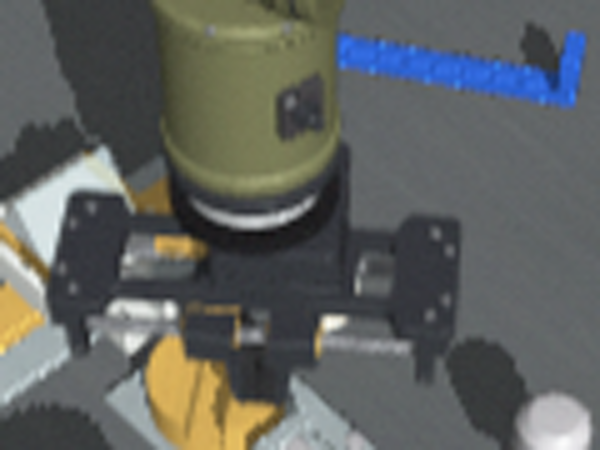

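The fingers are in contact (about 3.6 N) and the disc has turned: its slot, seen near (205,390), is now oblique. I'll keep turning.

Call:
move_arm --pt "-5 -2 0 0 0 -7 1" --pt "-9 -3.5 0 0 0 -15 1" --pt "-13 -4.5 0 0 0 -23 1" --pt "-17 -4.7 0 0 0 -31 1" --pt "-20.5 -4.4 0 0 0 -38 1"

```text
clock: 4.8
tool_pos: [0.5518, -0.0343, 0.0457]
eef_rot: [0.759, 0.651, 0.002, 0.001]
contact_force: [2.0, 2.3, 1.2]
opening: 0.01
finger_force: 1.3
```

Run:
```python
from g import *
st=r.get_state();print(st["clock"],st["tool_pos"],st["contact_force"])
for v,g in((170,0),(175,0),(180,0),(180,.03)):
    p,yw=push(v,g,.0455);print(v,rel(p,yw))
s=snap("top"); save(s,"t4.png",(215,150,305,215),8)
```

```text
4.8 [ 0.55182345 -0.0343397   0.04569977] [2.02247018 2.28956133 1.21507258]
170 [-0.2, 0.6, 0.2, 0.2, -0.2, 0.1]
175 [-2.6, -0.7, 0.2, 0.2, -0.1, -4.9]
180 [-5.0, -1.7, 0.2, 0.2, -0.1, -9.9]
180 [24.6, -6.8, 0.2, 0.2, -0.1, -9.9]
```

View pics/t4.png

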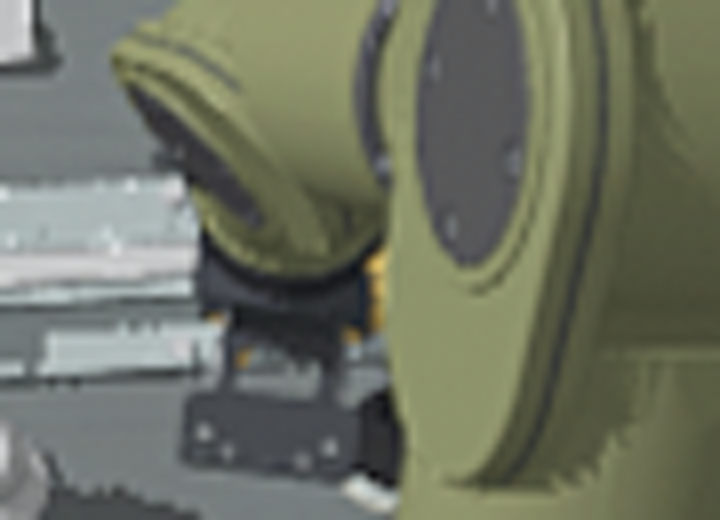

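Call:
move_arm --pt "-2 -0.4 0 0 0 -4 1" --pt "-3.7 -1.2 0 0 0 -7.5 1" --pt "-3.7 -1.2 0 0 0 -7.5 1" --pt "10 -3 0 0 0 -9.9 1" --pt "20 -6 -20 0 0 -9.9 1"

```text
clock: 5.48
tool_pos: [0.5458, -0.0139, 0.0644]
eef_rot: [0.701, 0.713, -0.002, -0.001]
contact_force: [0.4, -0.2, 0.1]
opening: 0.003
finger_force: 0.0
```

Call:
move_arm --pt "0 0 -50 0 0 0 1" --pt "50 -5 -80 0 0 0 1" --pt "110 -12 -80 0 0 0 1" --pt "170 -18 -80 0 0 0 1" --pt "210 -18 -80 0 0 0 1"

```text
clock: 6.1
tool_pos: [0.5241, 0.1992, 0.1465]
eef_rot: [0.7, 0.714, 0.001, -0.0]
contact_force: [0.0, -0.8, -0.1]
opening: 0.003
finger_force: 0.0
```

```bash
cat > look.py <<'E'
import sys; from m import *
from g import rel
st=r.get_state();print(st["clock"],st["tool_pos"],st["contact_force"])
for n in ("scene","top"):
    try: s,*_=meas(n)
    except Exception as e: print(n,e); s=snap(n)
    if n=="scene": a=s["frame"][130:265,170:330]
    else: b=s["frame"][130:230,180:310]
f=lambda x:cv2.resize(x,(400,400*x.shape[0]//x.shape[1]),interpolation=cv2.INTER_CUBIC)
A,B=f(a),f(b); H=max(len(A),len(B)); pad=lambda x:np.pad(x,((0,H-len(x)),(0,0),(0,0)))
cv2.imwrite("pics/"+sys.argv[1],np.hstack([pad(A),pad(B)])[:,:,::-1])
E
python3 look.py l5.png
```

```text
6.1 [0.52407535 0.19917692 0.14645786] [ 0.0125362  -0.75959307 -0.13616416]
scene disc [ 0.578  -0.0533] 0.0375 318
pin 25 [ 0.5527 -0.0515  0.0612] [ 0.5522 -0.0522  0.06  ] [0.011 0.012 0.014]
lug 71 [0.5742 0.1415 0.0609] [0.5738 0.1412 0.06  ] [0.026 0.013 0.013]
top disc [ 0.5746 -0.0536] 0.0363 122
pin 11 [ 0.5492 -0.0537  0.0587] [ 0.5489 -0.0537  0.06  ] [0.01  0.01  0.009]
top zero-size array to reduction operation maximum which has no identitym.py:14: RuntimeWarning: Mean of empty slice.
  out[nm]=W[t].mean(0); v,u=np.nonzero(t); print(nm,t.sum(),out[nm].round(4),ray(s,u.mean(),v.mean(),.06).round(4),np.ptp(W[t],axis=0).round(3))
  ret = um.true_divide(
  ret = ret.dtype.type(ret / rcount)
```

View pics/l5.png

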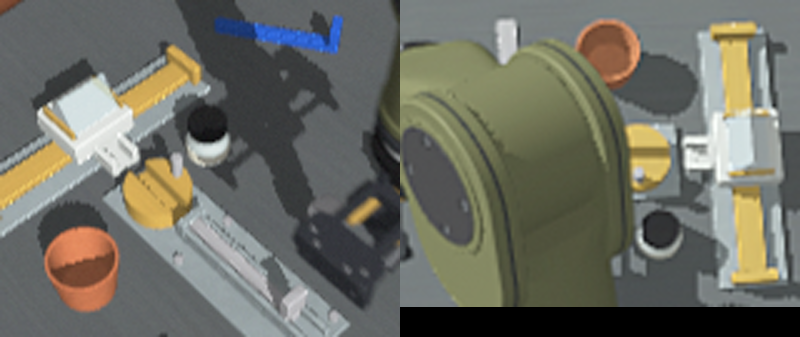

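The pin now sits on the robot side of the disc, with the slot nearly in line with the bar. I'll measure the slot direction from the scene view.

Run:
```python
from h import *
s=snap("scene");W=cloud(s);hsv=cv2.cvtColor(s["frame"],cv2.COLOR_RGB2HSV)
c=np.array([.578,-.0533])
top=(np.hypot(W[...,0]-c[0],W[...,1]-c[1])<.04)&(abs(W[...,2]-.034)<.0045)&(hsv[...,1]>90)
k,L,st,_=cv2.connectedComponentsWithStats(top.astype(np.uint8),connectivity=4)
for i in range(1,k):
    if st[i,4]>25:
        q=W[L==i][:,:2]-c; l=cv2.fitLine(q.astype(np.float32),cv2.DIST_L2,0,.01,.01).ravel()
        print(st[i,4],q.mean(0).round(4),q.min(0).round(4),q.max(0).round(4),np.degrees(np.arctan2(l[1],l[0]))%180)
low=(np.hypot(W[...,0]-c[0],W[...,1]-c[1])<.033)&(W[...,2]<.026)
q=W[low][:,:2]-c; print(low.sum(),q.mean(0).round(4)); l=cv2.fitLine(q.astype(np.float32),cv2.DIST_L2,0,.01,.01).ravel();print(np.degrees(np.arctan2(l[1],l[0]))%180)
# bar direction
b=(abs(W[...,2]-.032)<.003)&(abs(W[...,0]-.575)<.012)&(W[...,1]>.025)&(W[...,1]<.12)
q=W[b][:,:2];l=cv2.fitLine(q.astype(np.float32),cv2.DIST_HUBER,0,.01,.01).ravel();print("bar",b.sum(),l.round(4),np.degrees(np.arctan2(l[1],l[0]))%180)
from g import rel
print(rel([.574,.168,.1464],91.1),rel([.574,.168,.047],91.1))
```

```text
147 [-0.0187  0.0014] [-0.0356 -0.033 ] [-0.0098  0.0344] 90.32346
178 [0.0209 0.001 ] [ 0.0078 -0.0328] [0.0348 0.0321] 89.170204
133 [-0.0049  0.0015]
86.57472
bar 243 [ 0.0023 -1.      0.5751  0.0727] 90.13463
[-28.8, 48.5, -0.8, -0.0, 0.0, -0.0] [-28.7, 48.5, 98.6, -0.0, 0.0, -0.0]
```

Call:
move_arm --pt "-10 48 0 0 0 0 1" --pt "-24 49 20 0 0 0 1" --pt "-25 49 70 0 0 0 1" --pt "-25 49 101 0 0 0 1" --pt "-25 49 101 0 0 0 1"

```text
clock: 6.92
tool_pos: [0.5735, 0.1679, 0.0421]
eef_rot: [0.702, 0.712, -0.003, -0.0]
contact_force: [0.5, 0.3, 1.5]
opening: 0.002
finger_force: 0.0
```

Run:
```python
from g import *
st=r.get_state();print(st["clock"],st["tool_pos"],st["contact_force"])
ax=np.array([-np.sin(np.radians(TH)),np.cos(np.radians(TH))])
for y in (.189+.02,.15,.1,.086): print(y,rel([*(C+ax*y),.044],91.1))
```

```text
6.925 [0.57352601 0.16786993 0.0420701 ] [0.45163279 0.27124306 1.47201584]
0.209 [-12.4, -2.0, -1.9, -0.3, 0.2, -0.2]
0.15 [-71.4, -1.8, -1.7, -0.3, 0.2, -0.2]
0.1 [-121.4, -1.6, -1.5, -0.3, 0.2, -0.2]
0.086 [-135.4, -1.5, -1.4, -0.3, 0.2, -0.2]
```

Call:
move_arm --pt "-8 0 -2 0 0 0 1" --pt "-16 0 -2 0 0 0 1" --pt "-24 0 -2 0 0 0 1" --pt "-32 0 -2 0 0 0 1" --pt "-40 0 -2 0 0 0 1"

```text
clock: 7.55
tool_pos: [0.5766, 0.1323, 0.047]
eef_rot: [0.701, 0.714, 0.002, -0.0]
contact_force: [-0.2, 4.9, 3.9]
opening: 0.008
finger_force: 2.5
```

Call:
move_arm --pt "-8 0 0 0 0 0 1" --pt "-16 0 0 0 0 0 1" --pt "-24 0 0 0 0 0 1" --pt "-32 0 0 0 0 0 1"

```text
clock: 8.05
tool_pos: [0.5765, 0.0987, 0.0459]
eef_rot: [0.701, 0.713, 0.0, -0.0]
contact_force: [-0.9, 4.4, 4.9]
opening: 0.006
finger_force: 2.7
```

Call:
move_arm --pt "-8 0 0 0 0 0 1" --pt "-16 0 0 0 0 0 1" --pt "-24 0 0 0 0 0 1" --pt "-30 0 0 0 0 0 1"

```text
clock: 8.55
tool_pos: [0.5771, 0.0686, 0.0459]
eef_rot: [0.701, 0.713, 0.0, -0.0]
contact_force: [0.4, 5.5, 4.4]
opening: 0.006
finger_force: 2.8
```

Call:
move_arm --pt "-6 0 0 0 0 0 1" --pt "-12 0 0 0 0 0 1" --pt "-18 0 0 0 0 0 1" --pt "-24 0 0 0 0 0 1"

```text
clock: 9.05
tool_pos: [0.5776, 0.0452, 0.046]
eef_rot: [0.701, 0.713, 0.001, -0.0]
contact_force: [1.0, 4.6, 4.9]
opening: 0.007
finger_force: 2.8
```

Call:
move_arm --pt "-3 0 0 0 0 0 1" --pt "-6 0 0 0 0 0 1" --pt "-9 0 0 0 0 0 1"

```text
clock: 9.43
tool_pos: [0.5778, 0.036, 0.0459]
eef_rot: [0.701, 0.713, 0.001, -0.0]
contact_force: [1.6, 6.0, 3.5]
opening: 0.006
finger_force: 2.7
```

Call:
move_arm --pt "-2 0 0 0 0 0 1" --pt "-3 0 0 0 0 0 1"

```text
clock: 9.68
tool_pos: [0.5779, 0.033, 0.0458]
eef_rot: [0.701, 0.713, 0.001, -0.0]
contact_force: [0.7, 5.7, 3.7]
opening: 0.009
finger_force: 3.3
```

Call:
move_arm --pt "-1 0 0 0 0 0 1" --pt "-2 0 0 0 0 0 1"

```text
clock: 9.93
tool_pos: [0.5779, 0.0329, 0.0459]
eef_rot: [0.701, 0.714, 0.002, -0.001]
contact_force: [0.5, 8.1, 2.5]
opening: 0.005
finger_force: 4.5
```

Call:
move_arm --pt "-1 0 0 0 0 0 1" --pt "-2 0 0 0 0 0 1"

```text
clock: 10.18
tool_pos: [0.5779, 0.0328, 0.046]
eef_rot: [0.7, 0.714, 0.003, -0.002]
contact_force: [0.6, 11.8, 2.8]
opening: 0.006
finger_force: 5.9
```

The bar stopped at TCP y 0.033 (predicted 0.0325) with the force rising, so it is home. I'll back off.

Call:
move_arm --pt "4 0 0 0 0 0 1" --pt "15 0 0 0 0 0 1" --pt "30 0 0 0 0 0 1" --pt "35 0 -50 0 0 0 1" --pt "35 0 -110 0 0 0 1"

```text
clock: 10.8
tool_pos: [0.5754, 0.0641, 0.1556]
eef_rot: [0.7, 0.714, -0.002, -0.001]
contact_force: [1.0, -0.4, 0.5]
opening: 0.004
finger_force: 0.0
```

Call:
move_arm --pt "50 0 -30 0 0 0 1" --pt "100 10 -60 0 0 0 1" --pt "150 30 -60 0 0 0 1" --pt "200 40 -60 0 0 0 1" --pt "250 40 -60 0 0 0 1"

```text
clock: 11.42
tool_pos: [0.6128, 0.3153, 0.215]
eef_rot: [0.701, 0.713, -0.001, 0.001]
contact_force: [-0.1, -0.1, -0.4]
opening: 0.003
finger_force: 0.0
```

```bash
python3 look.py l6.png 2>/dev/null
```

```text
11.425 [0.61279468 0.31525558 0.21499965] [-0.0584229  -0.10712316 -0.3772284 ]
scene disc [ 0.5768 -0.0526] 0.0374 315
pin 25 [ 0.5523 -0.052   0.0601] [ 0.5522 -0.052   0.06  ] [0.011 0.011 0.011]
scene zero-size array to reduction operation maximum which has no identity
top disc [ 0.5746 -0.0536] 0.0363 172
pin 12 [ 0.5483 -0.0538  0.0608] [ 0.5485 -0.0538  0.06  ] [0.009 0.01  0.012]
top zero-size array to reduction operation maximum which has no identity
```

View pics/l6.png

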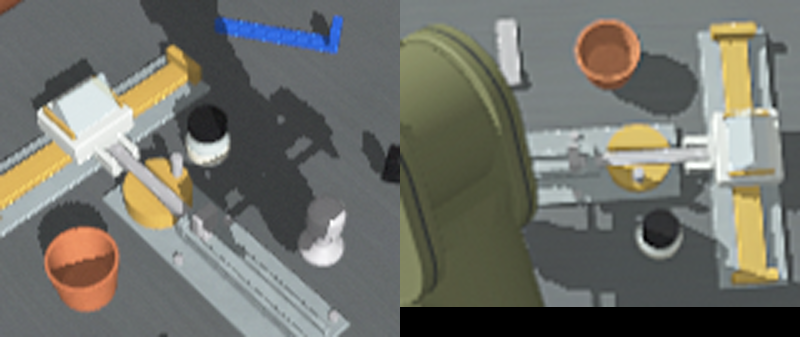

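The bar runs through the slot into the carriage pocket, and the carriage and bystanders are where they were. I'll check the lug position, then hand in.

Run:
```python
from h import *
ok=[]
for n in("scene","top"):
    W=cloud(snap(n)); t=(W[...,2]>.052)&(W[...,2]<.07)&(abs(W[...,0]-.574)<.02)&(abs(W[...,1]-.02)<.04)
    t&=W[...,1]>-.02; p=W[t].mean(0); print(n,t.sum(),p.round(4)); ok.append(p[1])
if abs(np.mean(ok)-.0175)<.003: print(finish_job())
```

```text
scene 65 [0.5755 0.0186 0.0603]
top 27 [0.5706 0.0162 0.0614]
the job is handed in; nothing more can be done
None
```

The prism carriage is locked: the disc slot is in line, the bar is fully home in the carriage's pocket (lug within about 1.5 mm of its home position in both views), the hand is clear, and I have handed the job in.

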